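# Clamp a brass tube in the drilling jig with a U-bolt

## Task

Lift the brass tube off its wooden rest and lay it in the V saddle of the drilling jig, with its blue band midway between the jig's two holes. Then pass the U-bolt over the tube on the blue band, both legs through the two holes at once, until its crown sits down on the tube. Set both parts down rather than dropping them, let go, and leave the glue bottle, tape roll and little model where they stand.

Things in the scene. Friction and masses are not known exactly. Their poses are not given: they have to be found in the camera images.
- jig: Drilling jig, fixed: level aluminium plate 100 (x) x 130 (y) x 12 mm, top 50 mm over the bench, open below, on blue end walls. Two black V saddles, 16 mm wide, 68 mm long in x, tops 82 mm over the bench, stand at y = -50 and +50 mm; the tube lies in them along the jig's y. Two chamfered 13 mm through holes at x = -23 and +23, y = 0. Origin on the bench under the plate's centre.
- saddle (a point): Where the tube's centre belongs: midway between the two V saddles, above the midpoint between the two holes, 80 mm over the bench (30 mm over the plate). Axes as the jig's.
- hole_near (a point): Centre of the mouth of the jig's hole at x = -23 mm (in the plate's upper face, 50 mm over the bench).
- hole_far (a point): Centre of the mouth of the jig's hole at x = +23 mm (in the plate's upper face, 50 mm over the bench).
- rest: Wooden rest, fixed: base 80 (x) x 130 (y) x 10 mm with two V notches, 16 mm wide, at y = -50 and +50 mm, in which the tube lies along y with its axis 40 mm over the bench. Origin on the bench under its centre.
- tube: Brass tube, loose, 30 mm diameter, 180 mm long, about 0.3 kg, with a blue band 34 mm wide round its middle. Origin at its centre (on the axis, in the middle of the band); its own y runs along the axis. It can be gripped across its diameter between the notches.
- stand: Dark wooden stand, fixed: block 100 (x) x 60 (y) mm, top 50 mm over the bench, on a 120 x 80 x 6 mm foot; the U-bolt's legs stand in its two 13 mm holes, 44 mm deep (bottom 6 mm over the bench), at x = -23 and +23 mm. Origin on the bench under its centre.
- ubolt: Square-bent steel U-bolt, loose, about 0.18 kg, 10 mm rod, rounded leg tips, in its own x-z plane; legs 46 mm apart between centres; crown underside 72, crown top 82 mm above the tips. Origin midway between the leg tips, z towards the crown. Starts upright in the stand, legs down, leaning 0.06 rad at most. Fully home on the tube in the jig its tips are 23 mm over the bench.
- tab (a point): Centre of the grip tab, 102 mm above the leg tips; axes as the U-bolt's. The flat yellow tab, 36 mm wide (x) and 12 mm thick (y), stands on the crown, from 80 to 116 mm above the tips.
- leg_near (a point): Tip of the U-bolt's leg at its own x = -23 mm.
- leg_far (a point): Tip of the U-bolt's leg at its own x = +23 mm.
- glue: Bystander: white glue bottle with an orange cap, 52 mm diameter, 130 mm tall. Origin under its centre.
- tape: Bystander: green roll of tape lying flat, 96 mm outside diameter, 25 mm high. Origin under its centre.
- model: Bystander: small white building model on a black 100 x 80 mm board, about 70 mm tall. Origin under its centre.
Not all that is in view belongs to the job. Several things have the shape of the tube; the one meant has the colours described above.

How it is judged (in metres and radians):
On the way, in this order (a step that is already met when the one before it is completed fails the run):
1. the tube lies in the jig's saddle with its blue band between the holes, let go (x of tube in the frame of saddle between -0.005 and 0.005 m and y of tube in the frame of saddle between -0.012 and 0.012 m and z of tube in the frame of saddle between -0.004 and 0.005 m and angle between the y axis of tube and the y axis of jig, either way round below 0.08 rad and contact force between tube and the fingers below 0.2 N and linear speed of tube below 0.03 m/s), for 0.2 s.
2. both legs of the U-bolt are through the jig's holes, around the tube, crown down on the tube (x of tube in the frame of saddle between -0.005 and 0.005 m and y of tube in the frame of saddle between -0.012 and 0.012 m and z of tube in the frame of saddle between -0.004 and 0.005 m and angle between the y axis of tube and the y axis of jig, either way round below 0.08 rad and z of each of leg_near, leg_far in the frame of jig below 0.03 m and horizontal distance between ubolt and saddle below 0.006 m and angle between the x axis of ubolt and the x axis of jig, either way round below 0.1 rad and angle between ubolt's own z axis and vertical below 0.1 rad), for 0.2 s.
At the end, for the whole second after the job is handed in: Tube in the saddle: centre within 5 mm across, 12 mm along, 5 mm in height, axis within 0.08 rad. U-bolt over it: both leg tips under 30 mm above the bench (home: 23), centred within 6 mm, in line with the holes and upright within 0.1 rad. Both at rest, released (all of step 2 and linear speed of each of tube, ubolt below 0.02 m/s); the robot touches nothing.
It fails at once if the tube is dropped (falls freely by more than about 25 mm) (linear speed of tube above 0.7 m/s and contact force between tube and the fingers below 0.2 N).
It fails at once if the U-bolt is dropped (falls freely by more than about 25 mm) (linear speed of ubolt above 0.7 m/s and contact force between ubolt and the fingers below 0.2 N).
It fails at once if the glue is disturbed (moved over 20 mm or tipped) (distance of glue from where it was at the start of the episode above 0.02 m or angle between glue's own z axis and vertical above 0.3 rad).
It fails at once if the tape is disturbed (moved over 20 mm or tipped) (distance of tape from where it was at the start of the episode above 0.02 m or angle between tape's own z axis and vertical above 0.3 rad).
It fails at once if the model is disturbed (moved over 20 mm or tipped) (distance of model from where it was at the start of the episode above 0.02 m or angle between model's own z axis and vertical above 0.3 rad).
It also fails if it takes over 61 s, if anything falls off the work surface, if the arm or the gripper's body presses on something with over 40 N, if the wrist force passes 120 N, or if a joint passes its speed limit or range.

## Robot

A 6-joint arm with a two-finger parallel gripper is mounted at the origin on the work surface. World frame = base frame: x ahead of the robot, y to its left, z up, the work surface at z = 0. Lengths are in m, angles in degrees, forces in N, time in s.
With the tool pointing down it reaches from about 0.325 to 0.85 m from the base axis. Payload 15.5 kg.
Tool frame: the origin (TCP) lies at the centre of the arm's flange, where the gripper is bolted on; the fingertips stand 191 mm ahead of it and the grasp point (between the pads) lies 172 mm ahead of it; z points along the fingers, y is the line along which they close (so a half turn about z gives the same grasp; the last joint's range is limited). The gripper opens to 91 mm and grips with 3 to 60 N. Pads are 32 mm wide; open, the fingers measure 118 mm over their backs; the gripper's body (76 mm by 178 mm) begins 60 mm behind the grasp point.
Start: joints at [-69.471, 28.281, 77.091, -0, 74.628, -5.472], TCP at [0.274, -0.562, 0.405] pointing down, gripper open.
Joint ranges: [-166.48, 166.48], [-47.26, 123.95], [12.59, 153.08], [-70.14, 250.14], [6.76, 159.57], [-176.63, 176.63]. Speed limits (degrees/s): [108.29, 108.29, 147.25, 172.46, 172.46, 172.46].

## Interface

Orientations are given as a 3x3 rotation matrix whose columns are the frame's x, y, z axes.
In Python, from rig import manip gives the robot as it stands. The module is installed in compiled form; this text tells all that it offers.
- The arm moves only by the shell command python3 -m creep 'ROWS' [FORCE]. ROWS is JSON, a list of rows, each an object of numbers: "claw": the gripper command: -1 is shut, 1 is fully open, values between are in proportion; "x", "y", "z": the shift along the tool's x, y, z in mm; "roll": the turn about the tool's z in rad. A call has exactly 8 rows; each row is the pose to reach, as a shift and turn from the pose commanded when the call began, along the tool's axes at that moment; what a row does not reach only later rows make up. A row lasts 1/8 s, in which the tool goes at most 62.5 mm and 10.7 degrees, less where a joint would pass 70% of its speed; a pose out of reach is approached as far as the arm can. A call with a gripper value outside its range is refused whole. The fingers move at their own pace and stop on an object; FORCE is the grip in N (left out, the last holds). Time passes only in rows, so rows that repeat a pose let the fingers close, or fill a call up. It gives the time, the measured TCP pose, the force, the opening and the grip force at its end, in the units of the state.
- manip.get_obs(): the state, without advancing time (a new reading comes with each control period).
- manip.snapshot(name): name is "scene" or "top" or "wrist"; returns the picture (384x512x3 uint8, red, green, blue); there is no depth.
- manip.camera_model(name): a dict with "fx", "fy", "cx", "cy" (pixels), "xyz" and "rotation" of the camera in the world. Camera axes: x right, y up, looking along -z (the intrinsics and any distortion apply to the point x, -y, -z); pixel columns grow to the right and rows downward; lengths in m; the calibration is good to about 2 mm. The wrist camera is an equidistant fisheye: a pixel r from the principal point sees the ray r / f radians off the axis. A picture is of the moment at which its call begins: read the wrist's pose just before it. camera_model takes no time and is no camera call; for the wrist camera it gives the pose at the moment of the call.
- manip.finish_job(): hands the job in; it is judged then, once.
The state is a dict: "time_s": time; "joint_pos": joint angles; "qvel": joint speeds; "joint_torque": joint torques, N m; "position": TCP position; "orientation": TCP orientation; "contact_force": force on the tool from outside, world axes, zero at the start; "moment": the same for the moment, N m; "finger_gap": finger opening in m; "finger_force": force on a finger pad.
Only numpy, scipy, OpenCV 4.12 (cv2) and the standard library are available. Lean on these libraries where they do the work, as an engineer would, in place of code of your own. Each camera call takes 0.05 s, during which the arm holds its last target. There are 200 camera calls.

## Working session

There is one attempt and no reset: what is moved stays moved. The work goes in short steps, Python scripts to look and compute and a shell command to move; the robot and the scene stay as the last step left them, time stands still between calls to the robot, and variables do not carry over. Pictures are saved under pics/ and viewed, at most 10 in all, crops included, and the job is handed in when it is done.

```bash
mkdir -p pics; python3 - <<'E'
from rig import manip
import cv2,numpy as np
o=manip.get_obs();print(o)
for n in("scene","top"):
    im=manip.snapshot(n);cv2.imwrite(f"pics/{n}0.png",im[:,:,::-1]);print(n,manip.camera_model(n))
print(manip.camera_model("wrist"))
cv2.imwrite("pics/wrist0.png",manip.snapshot("wrist")[:,:,::-1])
E
```

```text
{'time_s': 0.0, 'joint_pos': array([-6.94715405e+01,  2.83138379e+01,  7.71294147e+01, -1.51942476e-03,
        7.46261689e+01, -5.47070141e+00]), 'qvel': array([-0.04354356,  0.06801504, -0.06365338, -0.04038234,  0.04591787,
        0.03726973]), 'joint_torque': array([ 2.11551684e-03, -8.78811908e+01, -3.81858695e+01,  7.11261760e-02,
        5.30536822e-02, -1.04606356e-04]), 'position': array([ 0.27392727, -0.56159652,  0.40413597]), 'orientation': array([[ 8.98797398e-01,  4.38364046e-01, -4.48833027e-04],
       [ 4.38364266e-01, -8.98796697e-01,  1.12572601e-03],
       [ 9.00681665e-05, -1.20855197e-03, -9.99999266e-01]]), 'contact_force': array([-0.00658862, -0.2958589 , -0.03382541]), 'moment': array([-0.00374011, -0.02499323,  0.06589107]), 'finger_force': 0.0, 'finger_gap': 0.09126789060772207}
scene {'fx': 373.2038220445481, 'fy': 373.2038220445481, 'cx': 260.61496383415704, 'cy': 193.11902367375603, 'xyz': array([ 1.02537592, -0.56875994,  0.78099876]), 'rotation': array([[ 0.85888259, -0.34149613,  0.38170811],
       [ 0.51216007,  0.57785097, -0.63543711],
       [-0.00357108,  0.74126153,  0.67120682]])}
top {'fx': 349.9489118230987, 'fy': 349.9489118230987, 'cx': 254.22097095719477, 'cy': 194.84386734778192, 'xyz': array([0.52133446, 0.08589644, 1.1850307 ]), 'rotation': array([[ 0.01229397,  0.99453436, -0.10368347],
       [-0.99984458,  0.01353711,  0.01129458],
       [ 0.01263642,  0.1035285 ,  0.99454621]])}
{'fx': 297.3186396354542, 'fy': 297.3186396354542, 'cx': 256.61997619605665, 'cy': 191.5367562952758, 'xyz': array([ 0.33809334, -0.52988866,  0.38370925]), 'rotation': array([[ 0.43803842,  0.86846113,  0.2321586 ],
       [-0.89895423,  0.42372537,  0.11107699],
       [-0.00190545, -0.25735595,  0.9663148 ]])}
```

View pics/top0.png

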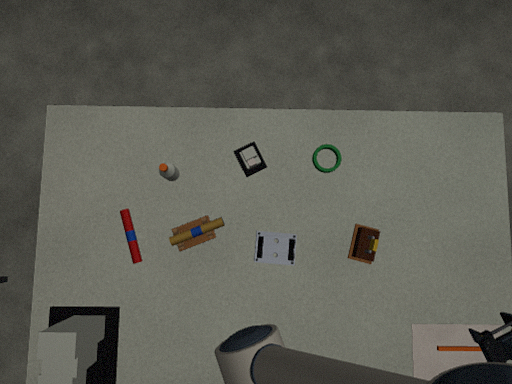

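View pics/scene0.png

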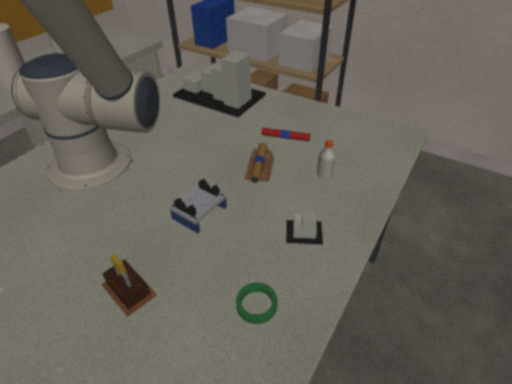

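The top view shows the tube on its rest at about (196,231), the jig at (275,247), the stand with the U-bolt at (363,243), and a red decoy tube at (131,236). The scene view agrees. The bystanders are the glue at (168,172), the model at (250,158) and the tape at (326,158).

```bash
cat > h.py <<'E'
import cv2,numpy as np
from rig import manip
def ray(n,u,v,cm=None):
    c=cm or manip.camera_model(n)
    a=(u-c["cx"])/c["fx"];b=(v-c["cy"])/c["fy"]
    if n=="wrist":
        r=np.hypot(a,b);s=np.sin(r)/max(r,1e-9);d=np.array([a*s,-b*s,-np.cos(r)])
    else: d=np.array([a,-b,-1.])
    return c["xyz"],c["rotation"]@d
def onz(n,u,v,z,cm=None):
    o,d=ray(n,u,v,cm);return o+d*(z-o[2])/d[2]
def big(m):
    c,_=cv2.findContours(m.astype(np.uint8)*255,cv2.RETR_EXTERNAL,cv2.CHAIN_APPROX_NONE)
    return max(c,key=cv2.contourArea)
def move(p,yaw_y=None,z=None):
    """shift in tool mm to bring the grasp point to world p (pads at 172 mm), roll so that tool y is along yaw_y"""
    o=manip.get_obs();R=o["orientation"];t=np.array(p)-np.array([0,0,-.172])
    d=np.array([p[0],p[1],p[2]+.172])-o["position"]
    out=R.T@d*1000
    roll=None
    if yaw_y is not None:
        a=R.T@np.array([yaw_y[0],yaw_y[1],0]);roll=np.arctan2(-a[0],a[1]);roll=(roll+np.pi/2)%np.pi-np.pi/2
    print("shift mm",out.round(1),"roll",roll,"j6",o["joint_pos"][5])
E
python3 - <<'E'
from h import *
im=cv2.imread("pics/top0.png");hsv=cv2.cvtColor(im,cv2.COLOR_BGR2HSV)
def crop(x0,x1,y0,y1,m):
    k=np.zeros(m.shape,bool);k[y0:y1,x0:x1]=1;return m&k
H,S,V=[hsv[...,i].astype(int) for i in range(3)]
blue=crop(165,230,205,255,(H>100)&(H<130)&(S>120))
print("band",np.argwhere(blue).mean(0)[::-1],blue.sum())
b=np.argwhere(blue).mean(0)[::-1];print("band xyz",onz("top",*b,.05))
brass=crop(165,230,205,255,(H>18)&(H<32)&(S>120))|blue
r=cv2.minAreaRect(big(brass));print("tube rect",r)
bx=cv2.boxPoints(r);P=[onz("top",*p,.04)[:2] for p in bx];print(np.round(P,3))
plate=crop(245,310,220,275,(S<60)&(V>120)); 
r=cv2.minAreaRect(big(plate));print("plate?",r)
yel=crop(340,390,220,270,(H>20)&(H<35)&(S>150)&(V>120))
y=np.argwhere(yel).mean(0)[::-1];print("tab",y,yel.sum(),onz("top",*y,.12))
big4=lambda c:cv2.resize(c,None,fx=6,fy=6,interpolation=cv2.INTER_CUBIC)
cv2.imwrite("pics/c1.png",np.vstack([np.hstack([big4(im[215:280,245:310]),big4(im[215:280,335:400])])]))
E
```

```text
band [196.01176471 231.22352941] 85
band xyz [0.51936239 0.25896436 0.05      ]
tube rect ((195.91098022460938, 231.09588623046875), (9.012167930603027, 56.179752349853516), 69.44395446777344)
[[0.5   0.35 ]
 [0.566 0.182]
 [0.539 0.171]
 [0.474 0.339]]
plate? ((275.60272216796875, 249.4162139892578), (46.39204788208008, 40.8779411315918), 17.102725982666016)
tab [375.33333333 244.7       ] 30 [ 0.48556577 -0.29484725  0.12      ]
```

View pics/c1.png

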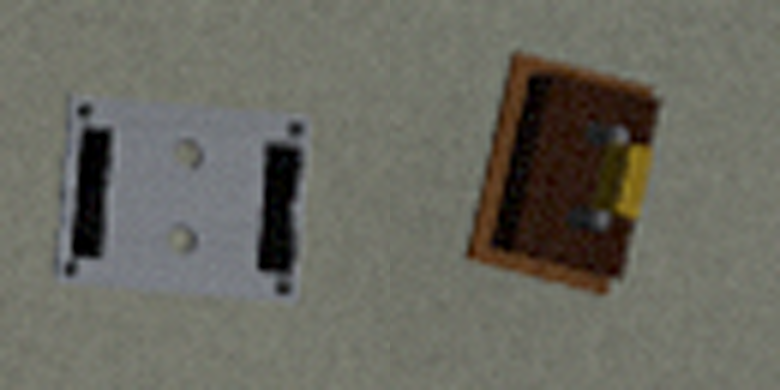

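```bash
python3 - <<'E'
from h import *
f=onz("top",276.2,240.7,.05);n=onz("top",275.3,254.8,.05);print("holes",f,n,"mid",(f+n)/2,np.linalg.norm(f-n))
l=onz("top",245+92/6,215+193/6,.082);r=onz("top",245+281/6,215+207/6,.082);print("saddles",l,r,"mid",(l+r)/2,np.linalg.norm(l-r))
move([.519,.259,.19],[.931,.366])
E
```

```text
holes [4.92190373e-01 4.12880690e-04 5.00000000e-02] [0.44731187 0.00304149 0.05      ] mid [0.46975112 0.00172719 0.05      ] 0.04495541869301255
saddles [0.47239834 0.05227228 0.082     ] [ 0.46633938 -0.04619276  0.082     ] mid [0.46936886 0.00303976 0.082     ] 0.09865127660745886
shift mm [ 580.  -630.1   42.9] roll -1.4915997313531744 j6 -5.469027392735954
```

```bash
python3 -m creep '[{"claw":1,"x":40,"y":-43,"z":0,"roll":-0.18},{"claw":1,"x":80,"y":-86,"z":0,"roll":-0.37},{"claw":1,"x":120,"y":-130,"z":0,"roll":-0.55},{"claw":1,"x":160,"y":-173,"z":0,"roll":-0.74},{"claw":1,"x":200,"y":-216,"z":0,"roll":-0.92},{"claw":1,"x":240,"y":-260,"z":0,"roll":-1.11},{"claw":1,"x":280,"y":-303,"z":0,"roll":-1.3},{"claw":1,"x":320,"y":-346,"z":0,"roll":-1.49}]' 30; python3 -c "
from h import *
move([.519,.259,.19],[.931,.366])"
```

```text
time_s: 1.15
position: [0.4101, -0.1087, 0.4048]
orientation: [[-0.363, 0.932, 0.0], [0.932, 0.363, -0.0], [-0.0, 0.0, -1.0]]
contact_force: [1.2, 0.4, 0.4]
finger_gap: 0.0908
finger_force: 0.0
shift mm [303.1 234.9  42.8] roll -0.0031363972379172544 j6 -44.19869161075181
```

```bash
python3 -m creep '[{"claw":1,"x":40,"y":31},{"claw":1,"x":80,"y":62},{"claw":1,"x":120,"y":93},{"claw":1,"x":160,"y":124},{"claw":1,"x":200,"y":155},{"claw":1,"x":240,"y":186},{"claw":1,"x":280,"y":217},{"claw":1,"x":303,"y":235}]';python3 - <<'E'
from h import *
import pickle
cm=manip.camera_model("wrist");im=manip.snapshot("wrist")[:,:,::-1]
pickle.dump(cm,open("cm1.pkl","wb"));cv2.imwrite("pics/w1.png",im)
move([.519,.259,.19],[.931,.366])
E
```

```text
shift mm [295.2 236.1  43.6] roll 0.010103880139750165 j6 -44.352059331825345$[0]: bad value
```

View pics/w1.png

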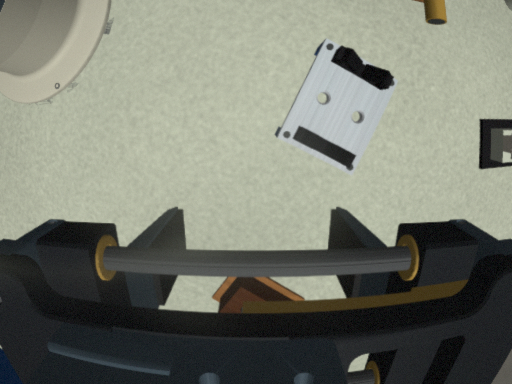

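The move was refused because every row needs all its keys, but the picture is useful. It shows the jig clearly, with the near hole at about (322,98) and the far hole at about (357,117).

```bash
python3 - <<'E'
from h import *
import pickle
cm=pickle.load(open("cm1.pkl","rb"));im=cv2.imread("pics/w1.png").astype(int)
P=[]
for u,v in((322,98),(357,117)):
    w=im[v-11:v+12,u-11:u+12];m=(w[...,2]-w[...,0]>4)
    n,l,st,ct=cv2.connectedComponentsWithStats(m.astype(np.uint8));i=1+st[1:,4].argmax()
    c=ct[i]+[u-11,v-11];P.append(onz("wrist",*c,.05,cm));print(c,st[i,4],P[-1])
print((P[0]+P[1])/2,np.linalg.norm(P[1]-P[0]),(P[1]-P[0])/np.linalg.norm(P[1]-P[0]))
E
python3 -m creep '[{"claw":1,"x":40,"y":31,"z":0,"roll":0},{"claw":1,"x":80,"y":62,"z":5,"roll":0},{"claw":1,"x":120,"y":93,"z":10,"roll":0},{"claw":1,"x":160,"y":124,"z":15,"roll":0},{"claw":1,"x":200,"y":155,"z":20,"roll":0},{"claw":1,"x":240,"y":186,"z":25,"roll":0},{"claw":1,"x":280,"y":217,"z":30,"roll":0},{"claw":1,"x":297,"y":235,"z":43,"roll":0}]';python3 - <<'E'
from h import *
import pickle
cm=manip.camera_model("wrist");im=manip.snapshot("wrist")[:,:,::-1]
pickle.dump(cm,open("cm2.pkl","wb"));cv2.imwrite("pics/w2.png",im)
E
```

```text
[321.92105263  97.59210526] 76 [0.44397556 0.00455396 0.05      ]
[355.50769231 116.09230769] 65 [0.48884889 0.00130231 0.05      ]
[0.46641222 0.00292814 0.05      ] 0.044990983511613285 [ 0.99738486 -0.07227336  0.        ]
time_s: 2.2
position: [0.5237, 0.2533, 0.3616]
orientation: [[-0.359, 0.933, 0.001], [0.933, 0.359, 0.001], [0.0, 0.001, -1.0]]
contact_force: [-0.7, -0.6, 0.6]
finger_gap: 0.0909
finger_force: 0.0
```

View pics/w2.png

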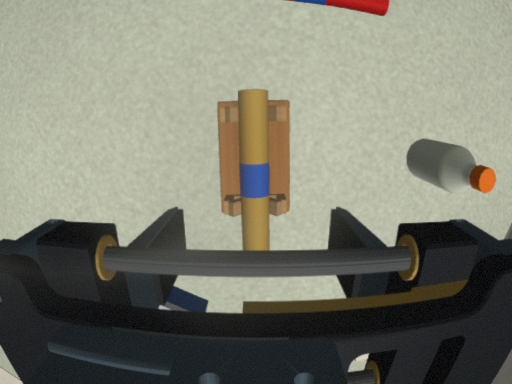

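The wrist view shows the tube along the image's vertical, with its band at about (254,180). The rest is at columns 218–290, rows 100–215, so the band lies off the rest's middle.

```bash
python3 - <<'E'
from h import *
import pickle
cm=pickle.load(open("cm2.pkl","rb"));im=cv2.imread("pics/w2.png");hsv=cv2.cvtColor(im,cv2.COLOR_BGR2HSV).astype(int)
H,S,V=hsv[...,0],hsv[...,1],hsv[...,2]
k=np.zeros(H.shape,bool);k[60:212,200:310]=1
bl=k&(H>100)&(H<130)&(S>120);b=np.argwhere(bl)[:,::-1]
rows=[b[:,1].min(),b[:,1].max()];print("band",b.mean(0),b.min(0),b.max(0))
u=b.mean(0)[0]
e=[onz("wrist",u,rows[0]-.5,.055,cm),onz("wrist",u,rows[1]+.5,.055,cm)];print("band edges",e,np.linalg.norm(e[0]-e[1]),"mid",(e[0]+e[1])/2)
# axis: tube edge midpoints per row
ax=[]
br=k&(S>120)&(V>60)&(((H>18)&(H<32))|bl)
for r in range(100,205,5):
    c=np.where(br[r])[0]
    if r%10==0: print(r,c.min(),c.max(),end="; ")
for r in (105,150,200):
    pass
# tube far end
c=np.argwhere(br);print("\nend row",c[:,0].min(),onz("wrist",254,c[:,0].min(),.05,cm))
# rest corners at base top z=.01
for p in((218,101),(290,100),(222,215),(288,213)): print(p,onz("wrist",*p,.01 if p[1]<150 else .01,cm))
E
```

```text
band [255.09202454 180.4392638 ] [242 164] [268 197]
band edges [array([0.51265662, 0.27598385, 0.055     ]), array([0.52496922, 0.2438167 , 0.055     ])] 0.03444307570414064 mid [0.51881292 0.25990028 0.055     ]
100 242 267; 110 240 267; 120 240 267; 130 239 267; 140 240 267; 150 240 268; 160 240 267; 170 242 267; 180 243 267; 190 243 267; 200 242 268; 
end row 90 [0.48600855 0.34248765 0.05      ]
(218, 101) [0.45167947 0.32022572 0.01      ]
(290, 100) [0.52545257 0.34961931 0.01      ]
(222, 215) [0.500555   0.19744291 0.01      ]
(288, 213) [0.57257289 0.22777417 0.01      ]
```

```bash
python3 -m creep '[{"claw":1,"x":8,"y":-2,"z":30,"roll":0},{"claw":1,"x":8,"y":-2,"z":70,"roll":0},{"claw":1,"x":8,"y":-2,"z":110,"roll":0},{"claw":1,"x":8,"y":-2,"z":140,"roll":0},{"claw":1,"x":8,"y":-2,"z":150,"roll":0},{"claw":1,"x":8,"y":-2,"z":150,"roll":0},{"claw":0,"x":8,"y":-2,"z":150,"roll":0},{"claw":-0.2,"x":8,"y":-2,"z":150,"roll":0}]' 30
python3 -m creep '[{"claw":-1,"x":0,"y":0,"z":0,"roll":0},{"claw":-1,"x":0,"y":0,"z":0,"roll":0},{"claw":-1,"x":0,"y":0,"z":0,"roll":0},{"claw":-1,"x":0,"y":0,"z":0,"roll":0},{"claw":-1,"x":0,"y":0,"z":0,"roll":0},{"claw":-1,"x":0,"y":0,"z":0,"roll":0},{"claw":-1,"x":0,"y":0,"z":0,"roll":0},{"claw":-1,"x":0,"y":0,"z":0,"roll":0}]' 30
```

```text
time_s: 3.25
position: [0.5188, 0.2578, 0.2128]
orientation: [[-0.357, 0.934, 0.002], [0.934, 0.357, 0.001], [-0.0, 0.002, -1.0]]
contact_force: [-1.0, 0.5, 0.7]
finger_gap: 0.0739
finger_force: 0.0
time_s: 4.25
position: [0.5191, 0.2579, 0.212]
orientation: [[-0.358, 0.934, 0.002], [0.934, 0.358, 0.001], [-0.0, 0.002, -1.0]]
contact_force: [5.1, 1.6, 0.2]
finger_gap: 0.0294
finger_force: 29.9
```

```bash
python3 -m creep '[{"claw":-1,"x":0,"y":0,"z":-10,"roll":0},{"claw":-1,"x":0,"y":0,"z":-30,"roll":0},{"claw":-1,"x":0,"y":0,"z":-60,"roll":0},{"claw":-1,"x":0,"y":0,"z":-90,"roll":0.03},{"claw":-1,"x":-20,"y":-12,"z":-110,"roll":0.08},{"claw":-1,"x":-50,"y":-31,"z":-110,"roll":0.15},{"claw":-1,"x":-85,"y":-53,"z":-110,"roll":0.22},{"claw":-1,"x":-120,"y":-75,"z":-110,"roll":0.3}]'
python3 - <<'E'
from h import *
o=manip.get_obs();print(o["position"],o["finger_gap"],o["finger_force"])
move([.468,.001,.15],[.9976,-.069])
E
```

```text
time_s: 5.25
position: [0.4904, 0.1176, 0.3219]
orientation: [[-0.063, 0.998, -0.001], [0.998, 0.063, -0.0], [-0.0, -0.001, -1.0]]
contact_force: [1.5, -0.0, -2.1]
finger_gap: 0.0298
finger_force: 29.9
[0.49038971 0.11763718 0.32190613] 0.029781918415604493 29.865218997001648
shift mm [-1.15e+02 -2.97e+01 -1.00e-01] roll 0.1323781408958471 j6 3.0741680955283335
```

```bash
python3 -m creep '[{"claw":-1,"x":-25,"y":-7,"z":0,"roll":0.03},{"claw":-1,"x":-50,"y":-14,"z":0,"roll":0.06},{"claw":-1,"x":-75,"y":-21,"z":0,"roll":0.1},{"claw":-1,"x":-100,"y":-27,"z":0,"roll":0.13},{"claw":-1,"x":-115,"y":-30,"z":0,"roll":0.13},{"claw":-1,"x":-115,"y":-30,"z":0,"roll":0.13},{"claw":-1,"x":-115,"y":-30,"z":0,"roll":0.13},{"claw":-1,"x":-115,"y":-30,"z":0,"roll":0.13}]'
python3 - <<'E'
from h import *
import pickle
cm=manip.camera_model("wrist");im=manip.snapshot("wrist")[:,:,::-1]
pickle.dump(cm,open("cm3.pkl","wb"));cv2.imwrite("pics/w3.png",im)
E
```

```text
time_s: 6.25
position: [0.469, 0.0026, 0.3217]
orientation: [[0.064, 0.998, -0.0], [0.998, -0.064, 0.0], [0.0, -0.0, -1.0]]
contact_force: [0.7, 0.4, -3.7]
finger_gap: 0.0298
finger_force: 29.9
```

View pics/w3.png

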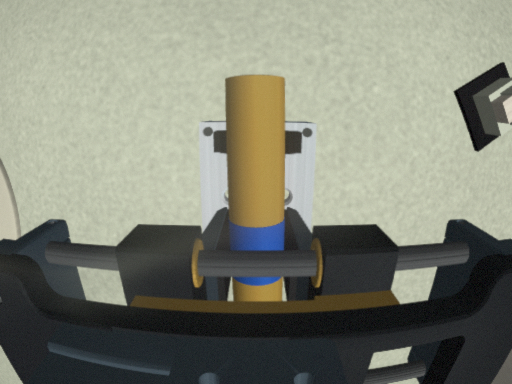

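The tube hangs over the jig, with its far end at about (255,77) and the band's far edge at about row 222. The jig plate's far edge is at row 122 (columns 203–314), and the far saddle spans about columns 214–300 near row 142.

```bash
python3 - <<'E'
from h import *
import pickle
cm=pickle.load(open("cm3.pkl","rb"));im=cv2.imread("pics/w3.png");hsv=cv2.cvtColor(im,cv2.COLOR_BGR2HSV).astype(int)
H,S,V=hsv[...,0],hsv[...,1],hsv[...,2]
for r in (140,145): 
    d=np.where(V[r,195:325]<50)[0]+195; t=np.where((S[r]>120)&(H>15)&(H<32))[0]; print(r,"dark",d.min(),d.max(),"tube",t.min(),t.max())
    a,b=onz("wrist",d.min()-.5,r,.082,cm),onz("wrist",d.max()+.5,r,.082,cm);print("saddle",a,b,"mid",(a+b)/2,np.linalg.norm(a-b))
    m=(t.min()+t.max())/2;print("tube axis",onz("wrist",m,r,.15,cm))
for r in(150,180):
    p=np.where((S[r,190:330]<40)&(V[r,190:330]>110))[0]+190
    w=V[r,190:330];print(r,S[r,190:240:4],V[r,190:240:4])
for c in(210,305): print("plate edge col",c,V[112:128,c])
a,b=onz("wrist",203,122,.05,cm),onz("wrist",314,122,.05,cm);print("plate corners",a,b,(a+b)/2,np.linalg.norm(a-b))
c=(H[:,255]>100)&(H[:,255]<130)&(S[:,255]>120);r=np.where(c)[0];r=r[(r>200)&(r<290)];print("band rows",r.min(),r.max())
e=onz("wrist",255,r.min()-.5,.165,cm);print("band far edge",e, "end", onz("wrist",255,78,.15,cm))
E
```

```text
Traceback (most recent call last):
ValueError: zero-size array to reduction operation minimum which has no identity
```

```bash
python3 - <<'E'
from h import *
import pickle
cm=pickle.load(open("cm3.pkl","rb"));im=cv2.imread("pics/w3.png");hsv=cv2.cvtColor(im,cv2.COLOR_BGR2HSV).astype(int)
H,S,V=hsv[...,0],hsv[...,1],hsv[...,2]
for r in (138,143,148): 
    d=np.where(V[r,205:310]<70)[0]+205; t=np.where((S[r,195:325]>100)&(H[r,195:325]>10)&(H[r,195:325]<32))[0]+195; print(r,V[r,205:235:3])
    if len(d)==0 or len(t)==0: print("none",len(d),len(t)); continue
    a,b=onz("wrist",d.min()-.5,r,.082,cm),onz("wrist",d.max()+.5,r,.082,cm);print("dark",d.min(),d.max(),"saddle mid",(a+b)/2,np.linalg.norm(a-b))
    m=(t.min()+t.max())/2;print("tube",t.min(),t.max(),"axis",onz("wrist",m,r,.15,cm))
print("edge",V[112:130,216])
a,b=onz("wrist",203,122,.05,cm),onz("wrist",314,122,.05,cm);print("plate corners",a,b,(a+b)/2,np.linalg.norm(a-b))
r=np.where((H[200:290,255]>100)&(H[200:290,255]<130)&(S[200:290,255]>120))[0]+200;print("band rows",r.min(),r.max())
e=onz("wrist",255,r.min()-.5,.165,cm);print("band far edge",e,"end", onz("wrist",255,78,.15,cm))
E
```

```text
138 [206 204 203  79  65  65  64  79 100 114]
dark 215 300 saddle mid [0.47204351 0.05774791 0.082     ] 0.06369951816203014
tube 228 285 axis [0.47165864 0.0629403  0.15      ]
143 [205 205 203  80  70  66  64  80  96 111]
dark 216 299 saddle mid [0.47180487 0.05400345 0.082     ] 0.062351935096786784
tube 228 284 axis [0.47124093 0.06039886 0.15      ]
148 [205 206 204  85  66  66  63  78  98 113]
dark 215 299 saddle mid [0.47119124 0.05028878 0.082     ] 0.06327135221107484
tube 228 284 axis [0.47107584 0.05783284 0.15      ]
edge [200 198 194 197 199 203 203 200 187 129 180 202 205 203 204 201 204 200]
plate corners [0.42681486 0.07202986 0.05      ] [0.5206564 0.0661175 0.05     ] [0.47373563 0.06907368 0.05      ] 0.0940276028551328
band rows 228 284
band far edge [0.46821339 0.0206295  0.165     ] end [0.47286789 0.09356036 0.15      ]
```

```bash
python3 -m creep '[{"claw":-1,"x":0,"y":0,"z":15,"roll":0},{"claw":-1,"x":0,"y":0,"z":32,"roll":0},{"claw":-1,"x":0,"y":0,"z":48,"roll":0},{"claw":-1,"x":0,"y":0,"z":58,"roll":0},{"claw":-1,"x":0,"y":0,"z":63,"roll":0},{"claw":-1,"x":0,"y":0,"z":66,"roll":0},{"claw":-1,"x":0,"y":0,"z":68,"roll":0},{"claw":-1,"x":0,"y":0,"z":68,"roll":0}]'
```

```text
time_s: 7.3
position: [0.469, 0.002, 0.2539]
orientation: [[0.064, 0.998, 0.0], [0.998, -0.064, -0.0], [-0.0, 0.0, -1.0]]
contact_force: [-0.6, 1.1, -2.8]
finger_gap: 0.0294
finger_force: 29.9
```

```bash
python3 -m creep '[{"claw":-1,"x":0,"y":0,"z":0.5,"roll":0},{"claw":-1,"x":0,"y":0,"z":1,"roll":0},{"claw":-1,"x":0,"y":0,"z":1.5,"roll":0},{"claw":-1,"x":0,"y":0,"z":1.5,"roll":0},{"claw":-1,"x":0,"y":0,"z":2,"roll":0},{"claw":-1,"x":0,"y":0,"z":2,"roll":0},{"claw":-1,"x":0,"y":0,"z":2,"roll":0},{"claw":-1,"x":0,"y":0,"z":2,"roll":0}]'
```

```text
time_s: 8.3
position: [0.4692, 0.0021, 0.2523]
orientation: [[0.065, 0.998, 0.001], [0.998, -0.065, -0.0], [0.0, 0.001, -1.0]]
contact_force: [-2.0, 1.8, 10.4]
finger_gap: 0.0297
finger_force: 29.9
```

```bash
python3 -m creep '[{"claw":-0.25,"x":0,"y":0,"z":0,"roll":0},{"claw":-0.2,"x":0,"y":0,"z":0,"roll":0},{"claw":0,"x":0,"y":0,"z":0,"roll":0},{"claw":0.2,"x":0,"y":0,"z":0,"roll":0},{"claw":0.2,"x":0,"y":0,"z":0,"roll":0},{"claw":0.2,"x":0,"y":0,"z":-20,"roll":0},{"claw":0.2,"x":0,"y":0,"z":-60,"roll":0},{"claw":0.2,"x":0,"y":0,"z":-110,"roll":0}]'
python3 - <<'E'
from h import *
# stand corners from top crop (c1, offset 335-65... right tile starts at col 390)
f=lambda u,v:(335+(u-390)/6,215+v/6)
bot=[(516,52),(655,92),(608,292),(468,256)];print("foot",[onz("top",*f(*p),.006)[:2].round(4) for p in bot])
c=np.mean([onz("top",*f(*p),.006) for p in bot],0);print("ctr (parts of foot maybe hidden)",c)
print("tab",onz("top",375.3,244.7,.11))
# x axis of the U-bolt: crown ends in picture
a=onz("top",*f(615,135),.078);b=onz("top",*f(590,220),.078);print("rod",a,b,(a-b)/np.linalg.norm(a-b))
move([.486,-.293,.22],[ -.3,.954])
E
```

```text
time_s: 9.3
position: [0.4686, 0.0021, 0.3624]
orientation: [[0.065, 0.998, -0.002], [0.998, -0.065, 0.0], [0.0, -0.002, -1.0]]
contact_force: [0.7, 0.1, -0.9]
finger_gap: 0.0546
finger_force: 0.0
foot [array([ 0.5512, -0.2718]), array([ 0.5298, -0.3497]), array([ 0.4189, -0.3207]), array([ 0.4378, -0.243 ])]
ctr (parts of foot maybe hidden) [ 0.48444156 -0.29630494  0.006     ]
tab [ 0.48522871 -0.29831987  0.11      ]
rod [ 0.50655683 -0.30141907  0.078     ] [ 0.46220986 -0.28726779  0.078     ] [ 0.95267171 -0.30400101  0.        ]
shift mm [-293.3   36.3  -29.7] roll 1.2015592623279194 j6 -3.355360751103187
```

```bash
python3 -m creep '[{"claw":0.2,"x":-20,"y":1,"z":-15,"roll":-0.16},{"claw":0.2,"x":-60,"y":3,"z":-30,"roll":-0.34},{"claw":0.2,"x":-105,"y":5,"z":-30,"roll":-0.52},{"claw":0.2,"x":-150,"y":10,"z":-30,"roll":-0.7},{"claw":0.2,"x":-195,"y":18,"z":-30,"roll":-0.88},{"claw":0.2,"x":-240,"y":26,"z":-30,"roll":-1.06},{"claw":0.2,"x":-280,"y":32,"z":-30,"roll":-1.24},{"claw":0.2,"x":-297,"y":36,"z":-30,"roll":-1.35}]'
python3 - <<'E'
from h import *
import pickle
cv2.imwrite("pics/top1.png",manip.snapshot("top")[:,:,::-1])
cm=manip.camera_model("wrist");im=manip.snapshot("wrist")[:,:,::-1]
pickle.dump(cm,open("cm4.pkl","wb"));cv2.imwrite("pics/w4.png",im);print(manip.get_obs()["position"],manip.get_obs()["orientation"])
E
```

```text
time_s: 10.3
position: [0.4856, -0.2988, 0.3915]
orientation: [[-0.96, 0.278, -0.0], [0.278, 0.96, -0.0], [0.0, -0.0, -1.0]]
contact_force: [-0.4, 0.0, -0.1]
finger_gap: 0.0545
finger_force: 0.0
[ 0.48575725 -0.298226    0.39144482] [[-9.59656322e-01  2.81175636e-01  6.73773187e-05]
 [ 2.81175608e-01  9.59656293e-01 -2.77142824e-04]
 [-1.42584878e-04 -2.47017005e-04 -9.99999959e-01]]
```

View pics/w4.png

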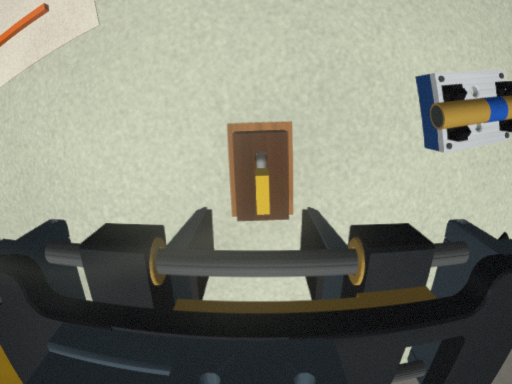

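The U-bolt's yellow tab appears at columns 255–269. Its darker end face is at about rows 175–187 and its top face at about rows 187–215. The tube lies in the jig at the right, with the band near (498,108).

```bash
python3 - <<'E'
from h import *
import pickle
cm=pickle.load(open("cm4.pkl","rb"));im=cv2.imread("pics/w4.png");hsv=cv2.cvtColor(im,cv2.COLOR_BGR2HSV).astype(int)
H,S,V=hsv[...,0],hsv[...,1],hsv[...,2]
y=(H>18)&(H<35)&(S>140);y[:, :245]=0;y[:,280:]=0;y[:160]=0;y[230:]=0
for r in range(164,222,3):
    c=np.where(y[r])[0]; print(r,(c.min(),c.max(),V[r,c].mean().round()) if len(c) else None)
o=manip.get_obs();R=o["orientation"]
def tool(p): return (R.T@(p-o["position"])*1000).round(1)
for (u,v) in((262,187),(262.5,215)): p=onz("wrist",u,v,.122,cm);print("tab top",p,tool(p))
for p in((229,122),(292,122),(292,219),(229,219)):
    pass
m=(V<110)&(H<20)&(S>60);m[:,:215]=0;m[:,305:]=0;m[:115]=0;m[225:]=0
print("stand cols @140,160",[ (np.where(m[r])[0].min(),np.where(m[r])[0].max()) for r in(140,160)])
c=onz("wrist",261,130.5,.05,cm);print("stand top front edge mid",c,tool(c))
E
```

```text
164 None
167 None
170 (np.int64(256), np.int64(267), np.float64(101.0))
173 (np.int64(256), np.int64(267), np.float64(102.0))
176 (np.int64(255), np.int64(269), np.float64(193.0))
179 (np.int64(255), np.int64(269), np.float64(199.0))
182 (np.int64(255), np.int64(269), np.float64(198.0))
185 (np.int64(255), np.int64(269), np.float64(197.0))
188 (np.int64(255), np.int64(269), np.float64(198.0))
191 (np.int64(255), np.int64(269), np.float64(199.0))
194 (np.int64(256), np.int64(269), np.float64(206.0))
197 (np.int64(256), np.int64(269), np.float64(206.0))
200 (np.int64(256), np.int64(269), np.float64(205.0))
203 (np.int64(256), np.int64(269), np.float64(205.0))
206 (np.int64(256), np.int64(269), np.float64(202.0))
209 (np.int64(256), np.int64(269), np.float64(202.0))
212 (np.int64(257), np.int64(269), np.float64(207.0))
215 None
218 None
221 None
tab top [ 0.47639455 -0.29265542  0.122     ] [ 10.6   2.8 269.4]
tab top [ 0.50117801 -0.29912419  0.122     ] [-15.    3.5 269.4]
stand cols @140,160 [(np.int64(234), np.int64(286)), (np.int64(234), np.int64(287))]
stand top front edge mid [ 0.43359328 -0.28038278  0.05      ] [ 55.1   2.5 341.4]
```

```bash
python3 -m creep '[{"claw":0.1,"x":3.5,"y":3,"z":20,"roll":0},{"claw":0.1,"x":3.5,"y":3,"z":50,"roll":0},{"claw":0.1,"x":3.5,"y":3,"z":80,"roll":0},{"claw":0,"x":3.5,"y":3,"z":100,"roll":0},{"claw":-0.2,"x":3.5,"y":3,"z":108,"roll":0},{"claw":-0.4,"x":3.5,"y":3,"z":108,"roll":0},{"claw":-0.5,"x":3.5,"y":3,"z":108,"roll":0},{"claw":-0.6,"x":3.5,"y":3,"z":108,"roll":0}]' 40
python3 -m creep '[{"claw":-0.7,"x":0,"y":0,"z":0,"roll":0},{"claw":-1,"x":0,"y":0,"z":0,"roll":0},{"claw":-1,"x":0,"y":0,"z":0,"roll":0},{"claw":-1,"x":0,"y":0,"z":0,"roll":0},{"claw":-1,"x":0,"y":0,"z":0,"roll":0},{"claw":-1,"x":0,"y":0,"z":0,"roll":0},{"claw":-1,"x":0,"y":0,"z":0,"roll":0},{"claw":-1,"x":0,"y":0,"z":0,"roll":0}]' 40
```

```text
time_s: 11.4
position: [0.4834, -0.2928, 0.2845]
orientation: [[-0.96, 0.282, 0.001], [0.282, 0.96, -0.001], [-0.001, -0.0, -1.0]]
contact_force: [0.9, -0.3, -0.2]
finger_gap: 0.0188
finger_force: 0.0
time_s: 12.4
position: [0.4833, -0.293, 0.284]
orientation: [[-0.96, 0.281, 0.0], [0.281, 0.96, -0.001], [-0.0, -0.0, -1.0]]
contact_force: [-1.2, -2.4, 5.3]
finger_gap: 0.0115
finger_force: 40.0
```

```bash
python3 -m creep '[{"claw":-1,"x":0,"y":0,"z":-6,"roll":0},{"claw":-1,"x":0,"y":0,"z":-16,"roll":0},{"claw":-1,"x":0,"y":0,"z":-30,"roll":0},{"claw":-1,"x":0,"y":0,"z":-50,"roll":0},{"claw":-1,"x":0,"y":0,"z":-75,"roll":0},{"claw":-1,"x":0,"y":0,"z":-100,"roll":0},{"claw":-1,"x":0,"y":0,"z":-122,"roll":0},{"claw":-1,"x":0,"y":0,"z":-130,"roll":0}]'
python3 - <<'E'
from h import *
im=cv2.imread("pics/top1.png");cv2.imwrite("pics/c2.png",cv2.resize(im[205:295,230:320],None,fx=6,fy=6,interpolation=cv2.INTER_CUBIC))
move([.469,.003-.0,.24],[.067,.998])
move([.469-.997*.07+.004,.003+.005,.24],[.067,.998])
E
```

```text
time_s: 13.4
position: [0.4833, -0.2925, 0.4155]
orientation: [[-0.96, 0.281, 0.002], [0.281, 0.96, -0.001], [-0.002, -0.0, -1.0]]
contact_force: [-0.1, -0.2, -1.4]
finger_gap: 0.0119
finger_force: 40.0
shift mm [ 96.9 279.5   3.3] roll -0.21826076279540696 j6 -110.9169509283905
shift mm [161.4 265.8   3.1] roll -0.21826076279540696 j6 -110.9169509283905
```

View pics/c2.png

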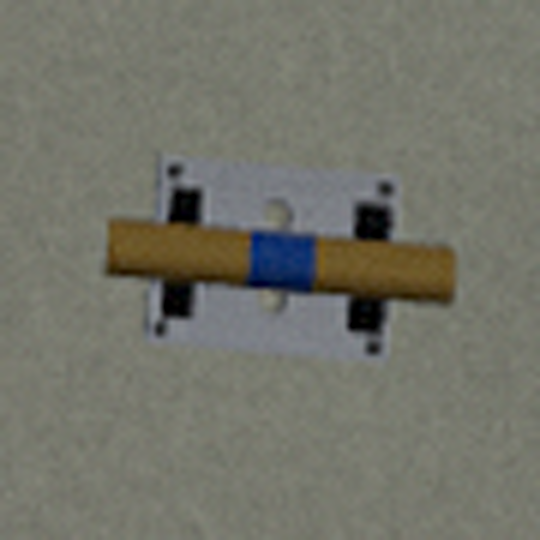

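```bash
python3 -m creep '[{"claw":-1,"x":8,"y":25,"z":0,"roll":-0.03},{"claw":-1,"x":20,"y":60,"z":0,"roll":-0.06},{"claw":-1,"x":35,"y":100,"z":0,"roll":-0.1},{"claw":-1,"x":49,"y":142,"z":0,"roll":-0.14},{"claw":-1,"x":64,"y":185,"z":0,"roll":-0.18},{"claw":-1,"x":79,"y":228,"z":0,"roll":-0.22},{"claw":-1,"x":91,"y":262,"z":0,"roll":-0.22},{"claw":-1,"x":97,"y":279.5,"z":0,"roll":-0.22}]'
python3 -m creep '[{"claw":-1,"x":0,"y":0,"z":0,"roll":0},{"claw":-1,"x":0,"y":0,"z":0,"roll":0},{"claw":-1,"x":0,"y":0,"z":0,"roll":0},{"claw":-1,"x":0,"y":0,"z":0,"roll":0},{"claw":-1,"x":0,"y":0,"z":0,"roll":0},{"claw":-1,"x":0,"y":0,"z":0,"roll":0},{"claw":-1,"x":0,"y":0,"z":0,"roll":0},{"claw":-1,"x":0,"y":0,"z":0,"roll":0}]'
python3 - <<'E'
from h import *
import pickle
cm=manip.camera_model("wrist");im=manip.snapshot("wrist")[:,:,::-1]
pickle.dump(cm,open("cm5.pkl","wb"));cv2.imwrite("pics/w5.png",im)
s=manip.snapshot("scene")[:,:,::-1];cv2.imwrite("pics/s5.png",s)
R=lambda a,f:cv2.resize(a,None,fx=f,fy=f,interpolation=cv2.INTER_CUBIC)
cv2.imwrite("pics/c5.png",np.hstack([R(im[60:260,180:330],2.6)[:520],R(s[100:250,140:255],520/150)]))
print(manip.get_obs()["position"])
E
```

```text
time_s: 14.4
position: [0.4676, 0.0053, 0.4131]
orientation: [[-0.998, 0.063, -0.002], [0.063, 0.998, 0.001], [0.002, 0.001, -1.0]]
contact_force: [-0.2, -0.1, -1.4]
finger_gap: 0.012
finger_force: 40.0
time_s: 15.4
position: [0.4688, 0.0027, 0.4137]
orientation: [[-0.998, 0.065, -0.0], [0.065, 0.998, 0.0], [0.0, 0.0, -1.0]]
contact_force: [-0.1, 0.4, -1.4]
finger_gap: 0.0119
finger_force: 40.0
[0.46882103 0.00273041 0.41372755]
```

View pics/c5.png

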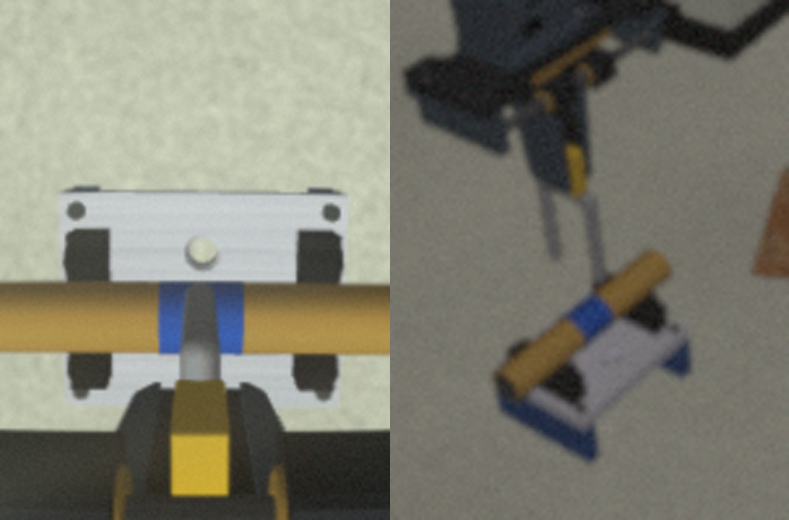

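The left half (wrist) shows the near hole at about (257.7,156.5) and the near leg's tip at about (256.9,169.6), with the tube's band centred under the legs. The right half (scene) shows the U-bolt hanging upright above the tube.

```bash
python3 - <<'E'
from h import *
import pickle
cm=pickle.load(open("cm5.pkl","rb"));im=cv2.imread("pics/w5.png").astype(int)
w=im[142:170,243:273];m=(w[...,2]-w[...,0]>6).astype(np.uint8)
n,l,st,ct=cv2.connectedComponentsWithStats(m);i=1+st[1:,4].argmax();print("hole blob",ct[i]+[243,142],st[i])
for r in(172,176,180,185,190): print(r,im[r,246:270,:].astype(int)[:,0])
o=manip.get_obs();R=o["orientation"];T=lambda p:(R.T@(p-o["position"])*1000).round(1)
print("hole near",T(onz("wrist",257.7,156.5,.05,cm)),onz("wrist",257.7,156.5,.05,cm))
print("leg tip",T(onz("wrist",256.9,175.2,.141,cm)))
for c in((75.5,210),(332,212),(80,391),(323,392)):
    p=onz("wrist",180+c[0]/2.6,60+c[1]/2.6,.05,cm);print("screw",p)
E
```

```text
hole blob [257.50632911 155.93670886] [10  9 10 10 79]
172 [102 100 103 100 101  95  81  79  79  79  81  80  78  80  78  77  87  99
 101 101  99 100 100 101]
176 [127 123 124 124 119  97  83  80  78  78  79  76  80  77  75  78  87 116
 124 124 122 123 127 123]
180 [148 149 148 149 125  91  81  78  78  76  75  79  77  77  80  78  82 124
 143 148 148 146 150 147]
185 [164 164 167 161 106  83  76  75  74  78  78  80  78  74  75  72  76 105
 152 168 167 168 167 163]
190 [173 172 168 139 100  80  76  77  82  84  83  81  80  79  78  77  74  84
 142 168 176 173 174 173]
hole near [ 24.3   1.4 363.7] [0.44470216 0.00568099 0.05      ]
leg tip [ 21.    0.3 272.7]
screw [ 0.4221051  -0.04954647  0.05      ]
screw [0.43047479 0.06499781 0.05      ]
screw [ 0.50690333 -0.05604037  0.05      ]
screw [0.51498277 0.05841706 0.05      ]
```

```bash
python3 -m creep '[{"claw":-1,"x":1.2,"y":1.2,"z":8,"roll":0},{"claw":-1,"x":1.2,"y":1.2,"z":20,"roll":0},{"claw":-1,"x":1.2,"y":1.2,"z":32,"roll":0},{"claw":-1,"x":1.2,"y":1.2,"z":44,"roll":0},{"claw":-1,"x":1.2,"y":1.2,"z":56,"roll":0},{"claw":-1,"x":1.2,"y":1.2,"z":66,"roll":0},{"claw":-1,"x":1.2,"y":1.2,"z":72,"roll":0},{"claw":-1,"x":1.2,"y":1.2,"z":72,"roll":0}]'
python3 - <<'E'
from h import *
import pickle
cm=manip.camera_model("wrist");im=manip.snapshot("wrist")[:,:,::-1]
pickle.dump(cm,open("cm6.pkl","wb"));cv2.imwrite("pics/w6.png",im)
s=manip.snapshot("scene")[:,:,::-1]
R=lambda a,f:cv2.resize(a,None,fx=f,fy=f,interpolation=cv2.INTER_CUBIC)
cv2.imwrite("pics/c6.png",np.hstack([R(im[70:220,205:310],4)[:600],R(s[160:250,155:245],4)[:600].repeat(1,0)] if False else [R(im[70:200,205:305],4),R(s[160:250,160:230],520/90)]))
E
```

```text
time_s: 16.5
position: [0.4677, 0.004, 0.3414]
orientation: [[-0.998, 0.065, -0.001], [0.065, 0.998, 0.0], [0.001, 0.0, -1.0]]
contact_force: [0.2, -0.1, -1.4]
finger_gap: 0.012
finger_force: 40.0
```

View pics/c6.png

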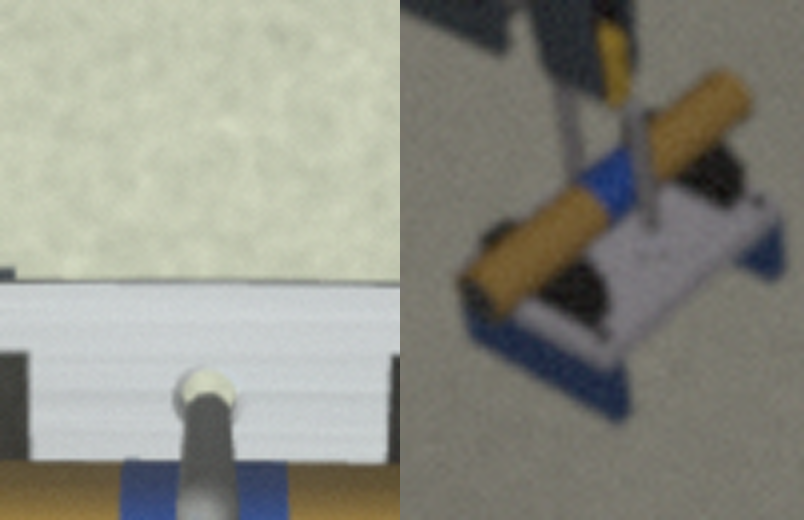

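The near leg's tip is at about (257,168.3), right over the near hole, whose mouth is centred at about (256.3,169.3). The scene crop shows the far leg just above the far hole, with the tube undisturbed.

```bash
python3 - <<'E'
from h import *
import pickle
cm=pickle.load(open("cm6.pkl","rb"))
o=manip.get_obs();R=o["orientation"];T=lambda p:(R.T@(p-o["position"])*1000).round(1)
print(T(onz("wrist",256.3,169.3,.05,cm)),T(onz("wrist",257,173.8,.068,cm)),T(onz("wrist",257,173.8,.071,cm)))
E
python3 -m creep '[{"claw":-1,"x":0,"y":-0.4,"z":2,"roll":0},{"claw":-1,"x":0,"y":-0.4,"z":5,"roll":0},{"claw":-1,"x":0,"y":-0.4,"z":8,"roll":0},{"claw":-1,"x":0,"y":-0.4,"z":10,"roll":0},{"claw":-1,"x":0,"y":-0.4,"z":12,"roll":0},{"claw":-1,"x":0,"y":-0.4,"z":14,"roll":0},{"claw":-1,"x":0,"y":-0.4,"z":16,"roll":0},{"claw":-1,"x":0,"y":-0.4,"z":16,"roll":0}]'
```

```text
[ 2.310e+01 -2.000e-01  2.919e+02] [ 22.5   0.4 273.9] [ 23.1   0.4 270.9]
time_s: 17.6
position: [0.4676, 0.0036, 0.3256]
orientation: [[-0.998, 0.065, -0.0], [0.065, 0.998, 0.0], [0.0, 0.0, -1.0]]
contact_force: [0.4, -0.0, -1.9]
finger_gap: 0.0117
finger_force: 40.0
```

```bash
python3 -m creep '[{"claw":-1,"x":0,"y":0,"z":2,"roll":0},{"claw":-1,"x":0,"y":0,"z":4,"roll":0},{"claw":-1,"x":0,"y":0,"z":6,"roll":0},{"claw":-1,"x":0,"y":0,"z":8,"roll":0},{"claw":-1,"x":0,"y":0,"z":10,"roll":0},{"claw":-1,"x":0,"y":0,"z":12,"roll":0},{"claw":-1,"x":0,"y":0,"z":13,"roll":0},{"claw":-1,"x":0,"y":0,"z":13,"roll":0}]'
```

```text
time_s: 18.6
position: [0.4677, 0.0036, 0.3127]
orientation: [[-0.998, 0.065, -0.0], [0.065, 0.998, 0.0], [0.0, -0.0, -1.0]]
contact_force: [-0.4, 0.1, -1.9]
finger_gap: 0.0121
finger_force: 40.0
```

Legs are in the holes freely; now down to the seat.

```bash
python3 -m creep '[{"claw":-1,"x":0,"y":0,"z":3,"roll":0},{"claw":-1,"x":0,"y":0,"z":6,"roll":0},{"claw":-1,"x":0,"y":0,"z":8,"roll":0},{"claw":-1,"x":0,"y":0,"z":9.5,"roll":0},{"claw":-1,"x":0,"y":0,"z":10.5,"roll":0},{"claw":-1,"x":0,"y":0,"z":11,"roll":0},{"claw":-1,"x":0,"y":0,"z":11.5,"roll":0},{"claw":-1,"x":0,"y":0,"z":11.5,"roll":0}]'
```

```text
time_s: 19.6
position: [0.4677, 0.0036, 0.3012]
orientation: [[-0.998, 0.065, 0.0], [0.065, 0.998, -0.0], [-0.0, -0.0, -1.0]]
contact_force: [-0.1, 0.4, -1.0]
finger_gap: 0.0119
finger_force: 40.0
```

```bash
python3 -m creep '[{"claw":-1,"x":0,"y":0,"z":0.5,"roll":0},{"claw":-1,"x":0,"y":0,"z":0.8,"roll":0},{"claw":-1,"x":0,"y":0,"z":1.2,"roll":0},{"claw":-1,"x":0,"y":0,"z":1.5,"roll":0},{"claw":-1,"x":0,"y":0,"z":1.5,"roll":0},{"claw":-1,"x":0,"y":0,"z":1.5,"roll":0},{"claw":-1,"x":0,"y":0,"z":1.5,"roll":0},{"claw":-1,"x":0,"y":0,"z":1.5,"roll":0}]'
```

```text
time_s: 20.6
position: [0.4677, 0.0036, 0.3005]
orientation: [[-0.998, 0.065, 0.001], [0.065, 0.998, -0.0], [-0.001, -0.0, -1.0]]
contact_force: [-3.8, 0.6, 17.9]
finger_gap: 0.0119
finger_force: 40.0
```

Seated with 18 N of contact. I'll ease off, open the fingers and retreat straight up.

```bash
python3 -m creep '[{"claw":-1,"x":0,"y":0,"z":-0.5,"roll":0},{"claw":-0.7,"x":0,"y":0,"z":-0.5,"roll":0},{"claw":-0.5,"x":0,"y":0,"z":-0.5,"roll":0},{"claw":-0.2,"x":0,"y":0,"z":-0.5,"roll":0},{"claw":0,"x":0,"y":0,"z":-0.5,"roll":0},{"claw":0,"x":0,"y":0,"z":-0.5,"roll":0},{"claw":0,"x":0,"y":0,"z":-0.5,"roll":0},{"claw":0,"x":0,"y":0,"z":-10,"roll":0}]'
python3 -m creep '[{"claw":0,"x":0,"y":0,"z":-15,"roll":0},{"claw":0,"x":0,"y":0,"z":-35,"roll":0},{"claw":0,"x":0,"y":0,"z":-60,"roll":0},{"claw":0,"x":0,"y":0,"z":-90,"roll":0},{"claw":0,"x":0,"y":0,"z":-110,"roll":0},{"claw":0,"x":0,"y":0,"z":-120,"roll":0},{"claw":0,"x":0,"y":0,"z":-120,"roll":0},{"claw":0,"x":0,"y":0,"z":-120,"roll":0}]'
python3 - <<'E'
from h import *
cm=manip.camera_model("wrist");im=manip.snapshot("wrist")[:,:,::-1]
hsv=cv2.cvtColor(np.ascontiguousarray(im),cv2.COLOR_BGR2HSV).astype(int);H,S,V=hsv[...,0],hsv[...,1],hsv[...,2]
y=(H>22)&(H<35)&(S>140)&(V>150);y[:,:225]=0;y[:,290:]=0;y[:100]=0;y[235:]=0
b=np.argwhere(y)[:,::-1];print(b.min(0),b.max(0),"tab top: jig centre expected ~(.469,.003)",onz("wrist",*((b.min(0)+b.max(0))/2),.139,cm))
E
```

```text
time_s: 21.6
position: [0.4675, 0.0036, 0.3097]
orientation: [[-0.998, 0.065, -0.001], [0.065, 0.998, 0.0], [0.001, 0.0, -1.0]]
contact_force: [0.4, 0.1, 0.4]
finger_gap: 0.0455
finger_force: 0.0
time_s: 22.6
position: [0.4675, 0.0036, 0.429]
orientation: [[-0.998, 0.065, -0.001], [0.065, 0.998, 0.0], [0.001, 0.0, -1.0]]
contact_force: [-0.6, 0.5, -0.6]
finger_gap: 0.0455
finger_force: 0.0
[251 177] [262 211] tab top: jig centre expected ~(.469,.003) [0.46778447 0.00353871 0.139     ]
```

```bash
python3 -c "
from rig import manip
print(manip.finish_job())"
```

```text
the job is handed in; nothing more can be done
None
```

I laid the tube in the jig's saddle, seated the U-bolt over its blue band (18 N contact felt), let go of both and handed the job in at about 23 s; the hand-in returned no verdict.

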